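# Open the drop-front desk console

### The job

Set up the wooden drop-front console on the streaming desk: first pull both orange-tipped slide-out supports fully out, then take the flap by its red bar and let it gently down, without dropping it, until it lies level on both supports. Leave the black drawer between the supports shut and do not disturb the mug.

Things in the scene. Friction and masses are not known exactly. Their poses are not given: they have to be found in the camera images.
- console: Wooden desktop console, 200 deep (x) x 360 wide (y) x 221 high, fixed to the desk. Origin on the desk surface below the flap's hinge, midway along the width. Its x axis points from its front to its back (away from the robot), y to its left as the robot sees it, z up. The flap's hinge axis runs along y, 106 mm above the origin. The base under the hinge is 100 mm high with its front face at x = 0. The top board (221 mm high) begins 55 mm behind the hinge.
- flap (a joint): Angle in rad of the drop-front flap, a white panel 340 wide, 12 thick, reaching 150 mm from the hinge. 0 = shut, leaning back 20 degrees past upright on its stop; grows as its top swings towards the robot; 0.35 = upright; 1.92 = level, lying on the pulled-out supports. The hinge is loose: past upright the flap (about 0.35 kg) falls if let go, and with no supports under it it drops past level to 2.35.
- flap_bar (a point): Centre of the red round bar that is the flap's handle: 44 mm long along the console's y, 12 mm diameter, on a 10 mm thick stem 25 mm beyond the flap's upper edge, in the flap's plane, 175 mm from the hinge axis. With the flap shut it is 60 mm behind and 164 mm above the hinge. Its two ends are free, so it can be pinched end to end from above and it pivots between the fingers while the flap swings. Moves with the flap.
- support_left (a joint): How far in m the left (y = +125 mm in the console) slide-out support is pulled out towards the robot: 0 = in, 0.10 = fully out on its stop. It starts 0 to 20 mm out. It slides stiffly (about 2 N) and stays where it is left.
- left_grip (a point): Point at mid-height and mid-width of the left support, 20 mm behind its front end. The support is an aluminium bar 24 wide x 24 high with a 15 mm long orange front end; its top is 100 mm above the desk, and when fully in it sticks out 50 mm in front of the console, with free space on both sides and above. Moves with the support.
- support_right (a joint): The same for the right support (y = -125 mm in the console): 0 = in, 0.10 = fully out; starts 0 to 20 mm out.
- right_grip (a point): The same point on the right support, 20 mm behind its front end. Moves with the support.
- drawer (a joint): How far in m the black drawer in the middle of the console's base, between the supports, is pulled out: 0 = shut. It has a small round black knob, 18 mm long, 50 mm above the desk. A bystander: leave it shut.
- mug: White mug, 80 mm diameter, 95 mm high, standing on the desk to the right of the console. Origin at the centre of its underside. A bystander: do not disturb it.

How it is judged (in metres and radians):
On the way, in this order (a step that is already met when the one before it is completed fails the run):
1. both supports are pulled out (at least 85 of 100 mm) while the flap is still up (less than 0.3 rad from shut) (value of joint each of support_left, support_right above 0.085 m and value of joint flap below 0.3 rad), for 0.2 s.
2. the flap lies level (within 10 degrees) over both supports (value of joint each of support_left, support_right above 0.085 m and value of joint flap between 1.745 and 2.095 rad), for 0.2 s.
At the end, for the whole second after the job is handed in: Both supports are out by at least 85 mm of their 100 mm, the flap rests level on them (within 0.175 rad, 10 degrees, of 1.92 rad) and still, and the drawer is shut (out by less than 15 mm) (all of step 2 and velocity of joint flap between -0.1 and 0.1 rad/s and value of joint drawer below 0.015 m); the robot touches nothing.
It fails at once if the flap is dropped: it swings down faster than 3 rad/s (velocity of joint flap above 3 rad/s).
It fails at once if the drawer is pulled out by more than 15 mm (value of joint drawer above 0.015 m).
It fails at once if the mug is moved by more than 30 mm (distance of mug from where it was at the start of the episode above 0.03 m).
It also fails if it takes over 62 s, if anything falls off the work surface, if the arm or the gripper's body presses on something with over 40 N, if the wrist force passes 120 N, or if a joint passes its speed limit or range.

### The arm

A 6-joint arm with a two-finger parallel gripper is mounted at the origin on the work surface. World frame = base frame: x ahead of the robot, y to its left, z up, the work surface at z = 0. Lengths are in m, angles in degrees, forces in N, time in s.
With the tool pointing down it reaches from about 0.25 to 0.85 m from the base axis. Payload 12.5 kg.
Tool frame: the origin (TCP) lies midway between the tips of the shut fingers; the grasp point (between the pads) lies 19 mm behind it; z points along the fingers, y is the line along which they close (so a half turn about z gives the same grasp; the last joint's range is limited). The gripper opens to 93 mm and grips with 3 to 60 N. Pads are 15 mm wide; open, the fingers measure 128 mm over their backs; the gripper's body (75 mm by 188 mm) begins 65 mm behind the grasp point.
Start: joints at [-75.779, 20.094, 94.641, -0, 65.266, -4.847], TCP at [0.18, -0.52, 0.219] pointing down, gripper open.
Joint ranges: [-157.81, 157.81], [-45, 120.19], [0.68, 151.7], [-89.99, 269.99], [4.06, 180], [-164.3, 164.3]. Speed limits (degrees/s): [127.2, 127.2, 159.86, 180, 180, 180].

### API

Orientations are given as a 3x3 rotation matrix whose columns are the frame's x, y, z axes.
In Python, from bench import readout, imaging, bot gives the robot as it stands.
- The arm moves only by the tool apply_moves, never from a script. Its argument "plan" is a list that holds one entry, the list of rows, each a list of 7 numbers: the turn, a rotation vector about the tool's x, y, z in degrees, then the shift along the tool's x, y, z in cm, then the finger opening in cm, from 0 to 9.3. In form: [[[ax, ay, az, tx, ty, tz, hand], ...]]. A call has 1 to 12 rows; each row shifts and turns the commanded pose from where the row before left it, along the tool's axes as they then stand; what a row does not reach is not made up. A row lasts 1/12 s, in which the tool goes at most 41.7 mm and 7.16 degrees, less where a joint would pass 70% of its speed; a pose out of reach is approached as far as the arm can. A call with a gripper value outside its range is refused whole. The fingers move at their own pace and stop on an object; "force" is the grip in N (left out, the last holds). Time passes only in rows, so rows that do not move let the fingers close. It gives the time, the measured TCP pose, the force, the opening and the grip force at its end, in the units of the state.
- readout.get_state(): the state, without advancing time (a new reading comes with each control period).
- imaging.camera(name): name is "scene" or "top" or "wrist"; returns a dict with "frame" (384x512x3 uint8, red, green, blue), "depth" (384x512 float32, m along the optical axis (not along the pixel's ray), 0 where there is no reading), "intrinsics" (3x3 intrinsics, pixels), "R" (3x3) and "t" (3): a world point X has camera coordinates R X + t. Camera axes: x right, y down, z forward; pixel columns grow to the right and rows downward; lengths in m; the calibration is good to about 2 mm. A picture is of the moment at which its call begins.
- bot.sign_off(): hands the job in; it is judged then, once.
The state is a dict: "t": time; "q": joint angles; "joint_vel": joint speeds; "effort": joint torques, N m; "tool_pos": TCP position; "orientation": TCP orientation; "contact_force": force on the tool from outside, world axes, zero at the start; "torque": the same for the moment, N m; "gripper_width": opening from 0.0 (shut) to 1.0 (fully open); "gripper_force": force on a finger pad.
Only numpy, scipy, OpenCV 4.12 (cv2) and the standard library are available. Lean on these libraries where they do the work, as an engineer would, in place of code of your own. Each camera call takes 0.05 s, during which the arm holds its last target. There are 200 camera calls.

## Working session

There is one attempt and no reset: what is moved stays moved. The work goes in short steps, Python scripts to look and compute and a tool call to move; the robot and the scene stay as the last step left them, time stands still between calls to the robot, and variables do not carry over. Pictures are saved under pics/ and viewed, at most 10 in all, crops included, and the job is handed in when it is done.

Besides the shell and the picture viewer there is one more tool, called after "Call:" as a command line: name --argument value ..., lists and objects as JSON in quotes. apply_moves: Moves the arm, as the interface text tells. Its arguments: {"type":"object","properties":{"plan":{"type":"array","items":{"type":"array","items":{"type":"array","items":{"type":"number"}}}},"force":{"type":"number"}},"required":["plan"]}

```bash
ls; mkdir -p pics; cat > h.py <<'E'
import numpy as np, cv2
from bench import readout, imaging, bot
def pts(c):
    d=c["depth"]; K=np.array(c["intrinsics"]); R=np.array(c["R"]); t=np.array(c["t"])
    v,u=np.mgrid[:d.shape[0],:d.shape[1]]
    P=np.stack([(u-K[0,2])/K[0,0]*d,(v-K[1,2])/K[1,1]*d,d],-1)
    return (P-t)@R
def hsv(c): return cv2.cvtColor(np.ascontiguousarray(c["frame"]),cv2.COLOR_RGB2HSV)
def blobs(c,lo,hi,amin=15):
    m=cv2.inRange(hsv(c),np.array(lo),np.array(hi)); P=pts(c)
    n,l,s,ce=cv2.connectedComponentsWithStats(m)
    for i in range(1,n):
        if s[i,4]>=amin:
            q=P[(l==i)&(c["depth"]>0)]
            print(ce[i].round(1),s[i].tolist(),'med',np.median(q,0).round(4),'lo',np.percentile(q,3,axis=0).round(4),'hi',np.percentile(q,97,axis=0).round(4)) if len(q) else print(ce[i],'nodepth')
def save(c,n): cv2.imwrite('pics/'+n,np.ascontiguousarray(c["frame"][:,:,::-1]))
E
python3 - <<'E'
from h import *
s=readout.get_state(); print(s)
a=imaging.camera("scene");b=imaging.camera("top")
cv2.imwrite('pics/a.png',cv2.resize(np.vstack([a["frame"],b["frame"]])[:,:,::-1],(400,600)) if 0 else np.hstack([cv2.resize(x["frame"],(400,300)) for x in (a,b)])[:,:,::-1])
for n,c in(("scene",a),("top",b)):
    print(n,-np.array(c["R"]).T@c["t"]); print('orange');blobs(c,(8,150,120),(20,255,255)); print('red');blobs(c,(0,150,80),(5,255,255))
E
```

```text
pics
{'t': 0.0, 'q': array([-7.57784416e+01,  2.01244936e+01,  9.46762802e+01, -6.23506270e-04,
        6.52656850e+01, -4.84800329e+00]), 'joint_vel': array([-0.06545739, -0.01750826, -0.13644266, -0.08193935, -0.05308238,
       -0.06662721]), 'effort': array([ 1.96692968e-04, -4.97329044e+01, -2.85253447e+01,  6.99450751e-02,
        2.58301076e-02, -8.29359442e-05]), 'tool_pos': array([ 0.17962426, -0.51948121,  0.21810438]), 'orientation': array([[ 9.45121137e-01,  3.26719988e-01, -2.94541876e-04],
       [ 3.26720109e-01, -9.45120475e-01,  1.12194721e-03],
       [ 8.81850224e-05, -1.15660878e-03, -9.99999327e-01]]), 'contact_force': array([ 0.25712015,  0.52186147, -1.12982171]), 'torque': array([ 0.00065906, -0.01458321, -0.01490925]), 'gripper_force': 0.0, 'gripper_width': 0.9944136738207694}
scene [0.75760236 0.07319604 0.8854494 ]
orange
[ 79.9 118.3] [66, 106, 25, 29, 439] med [ 0.8174 -0.6129  0.0103] lo [ 0.7929 -0.6616  0.0075] hi [ 0.8429 -0.5762  0.0132]
[ 58.1 123. ] [52, 114, 15, 18, 158] med [ 0.8697 -0.6392  0.0104] lo [ 0.8562 -0.6636  0.0068] hi [ 0.891  -0.621
[... 674 characters left out ...]
39.9] [93, 106, 166, 69, 7558] med [0.735  0.0064 0.2209] lo [ 0.6803 -0.1308  0.2182] hi [0.8026 0.201  0.2235]
[108.4 126.4] [96, 120, 37, 12, 124] med [0.7666 0.182  0.2215] lo [0.762  0.1428 0.2185] hi [0.7823 0.213  0.2575]
[130.3 217.2] [125, 214, 11, 7, 60] med [0.5737 0.1783 0.0991] lo [0.5663 0.1669 0.0034] hi [0.5796 0.218  0.1021]
[230.4 223.5] [225, 221, 11, 6, 61] med [ 0.5516 -0.0702  0.0999] lo [ 0.5463 -0.0822  0.0928] hi [ 0.5589 -0.06    0.1026]
red
[167.  165.5] [156, 163, 23, 6, 121] med [0.6724 0.044  0.2749] lo [0.6669 0.0236 0.2697] hi [0.6777 0.0649 0.2783]
[ 17.4 197.8] [16, 196, 4, 5, 15] med [0.6324 0.5013 0.0403] lo [0.6269 0.4973 0.0378] hi [0.6377 0.5043 0.0436]
```

View pics/a.png

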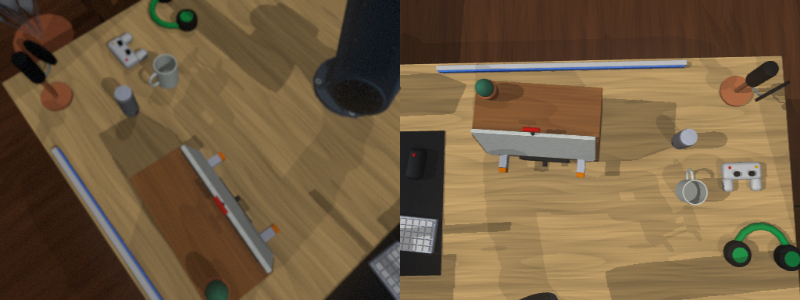

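```bash
python3 - <<'E'
from h import *
for n in("top","scene"):
    c=imaging.camera(n);P=pts(c);h=hsv(c)
    m=(P[...,2]>.214)&(P[...,2]<.228)&(P[...,0]>.6)&(P[...,1]>-.3)&(h[...,0]<22)&(h[...,1]>90)
    q=P[m][:,:2].astype(np.float32); r=cv2.minAreaRect(q*1000);print(n,len(q),r)
    # front edge fit: min x per y bin
    ys=np.arange(-.12,.2,.01);e=[]
    for y in ys:
        k=q[abs(q[:,1]-y)<.005]
        if len(k)>5:e.append((y,np.percentile(k[:,0],3)))
    e=np.array(e);p=np.polyfit(e[:,0],e[:,1],1);print('front edge',p,np.degrees(np.arctan(p[0])),abs(e[:,1]-np.polyval(p,e[:,0])).max())
    m=(abs(h[...,0].astype(int)-3)<6)&(h[...,1]>150)&(abs(P[...,2]-.273)<.012)
    q=P[m];q=q[abs(q[:,1]-.045)<.04];p=np.polyfit(q[:,1],q[:,0],1);print('bar',q.mean(0),np.degrees(np.arctan(p[0])))
    m=(h[...,1]<60)&(P[...,2]>.236)&(P[...,2]<.256)&(abs(P[...,0]-.67)<.06)&(abs(P[...,1]-.05)<.22)
    q=P[m]
    if len(q)>20:
        p=np.polyfit(q[:,1],q[:,0],1);print('flap top',len(q),q.mean(0),q.min(0),q.max(0),np.degrees(np.arctan(p[0])))
    # support bars
    for y0 in(.18,-.07):
        m=(P[...,2]>.094)&(P[...,2]<.104)&(abs(P[...,1]-y0)<.03)&(P[...,0]>.5)&(P[...,0]<.62)
        q=P[m]; print('sup',y0,len(q),np.percentile(q,[2,50,98],axis=0).round(4).tolist(), cv2.minAreaRect((q[:,:2]*1000).astype(np.float32)))
E
```

```text
top 9429 ((733.9262084960938, 40.0958251953125), (360.4898376464844, 158.58641052246094), 84.888671875)
front edge [0.08626965 0.67471191] 4.930679038775933 0.012310704210898415
bar [0.6723593  0.04418524 0.27485955] 4.020564626772264
flap top 1181 [0.66101928 0.04477765 0.24522292] [ 0.64103073 -0.12252279  0.2360292 ] [0.68185037 0.21469443 0.25418793] 4.912168304399505
sup 0.18 218 [[0.5664, 0.1641, 0.0958], [0.5936, 0.1766, 0.0996], [0.6186, 0.1887, 0.1024]] ((592.7299194335938, 176.33651733398438), (25.321483612060547, 52.93146514892578), 86.5907974243164)
sup -0.07 217 [[0.5465, -0.0832, 0.0963], [0.5736, -0.0725, 0.0999], [0.601, -0.06, 0.1033]] ((573.6278076171875, -71.69375610351562), (24.283693313598633, 55.57087707519531), 85.56172943115234)
scene 15238 ((737.2815551757812, 41.59576416015625), (361.6769714355469, 157.47186279296875), 86.33627319335938)
front edge [0.08081348 0.670772  ] 4.620230611592738 0.003904491706677282
bar [0.67497391 0.04632144 0.27349859] 4.789802096898683
flap top 1413 [0.66426479 0.06030985 0.24457016] [ 0.64163331 -0.12111414  0.23602548] [0.68384457 0.21646652 0.25307644] 4.863383324103085
sup 0.18 296 [[0.5681, 0.1669, 0.0952], [0.5929, 0.1791, 0.0981], [0.6177, 0.1912, 0.1008]] ((593.006591796875, 178.938720703125), (24.065048217773438, 52.07637023925781), 84.77926635742188)
sup -0.07 227 [[0.5477, -0.0813, 0.0953], [0.5722, -0.0693, 0.0981], [0.5966, -0.0573, 0.101]] ((571.8287963867188, -69.2739486694336), (24.03000259399414, 51.84017562866211), 84.8944091796875)
```

Call:
apply_moves --plan '[[[0,0,6,0,0,0,9.3],[0,0,6,0,0,0,9.3],[0,0,6,0,0,0,9.3],[0,0,6,0,0,0,9.3],[0,0,0,2.1,-3,0.3,9.3],[0,0,0,2.1,-3,0.3,9.3],[0,0,0,2.1,-3,0.3,9.3],[0,0,0,2.1,-3,0.3,9.3],[0,0,0,2.1,-3,0.3,9.3],[0,0,0,2.1,-3,0.3,9.3],[0,0,0,2.1,-3,0.3,9.3],[0,0,0,2.1,-3,0.3,9.3]]]' --force 20

```text
t: 1.2
tool_pos: [0.3685, -0.2936, 0.1946]
orientation: [[0.996, -0.086, 0.0], [-0.086, -0.996, -0.0], [0.0, 0.0, -1.0]]
contact_force: [0.2, -0.2, 0.1]
gripper_width: 0.999
gripper_force: 0.0
```

Call:
apply_moves --plan '[[[0,0,0,2.1,-3,0.3,9.3],[0,0,0,2.1,-3,0.3,9.3],[0,0,0,2.1,-3,0.3,9.3],[0,0,0,2.1,-3,0.3,9.3],[0,0,0,2.1,-3,0.3,9.3],[0,0,0,2.1,-3,0.3,9.3],[0,0,0,2.1,-3,0.3,9.3],[0,0,0,1.5,-2.8,0.3,9.3],[0,0,0,0,0,0,9.3]]]'

```text
t: 1.95
tool_pos: [0.5515, -0.068, 0.1699]
orientation: [[0.997, -0.083, -0.0], [-0.083, -0.997, 0.001], [-0.0, -0.001, -1.0]]
contact_force: [0.4, 0.5, -0.4]
gripper_width: 1.0
gripper_force: 0.0
```

```bash
python3 - <<'E'
from h import *
c=imaging.camera("wrist");save(c,'w1.png');P=pts(c);print(readout.get_state()["tool_pos"])
blobs(c,(8,150,100),(20,255,255))
m=(P[...,2]>.094)&(P[...,2]<.104)&(abs(P[...,1]+.07)<.03)&(P[...,0]>.5)&(P[...,0]<.62)
q=P[m];print(len(q),np.percentile(q,[2,50,98],axis=0).round(4).tolist())
E
```

```text
[ 0.5502993  -0.06982563  0.16998773]
[254.3 193.9] [238, 185, 33, 18, 549] med [ 0.5523 -0.0696  0.1003] lo [ 0.5459 -0.0809  0.099 ] hi [ 0.5586 -0.0585  0.1015]
2306 [[0.5467, -0.0832, 0.0987], [0.5726, -0.0711, 0.1002], [0.5967, -0.0588, 0.1016]]
```

View pics/w1.png

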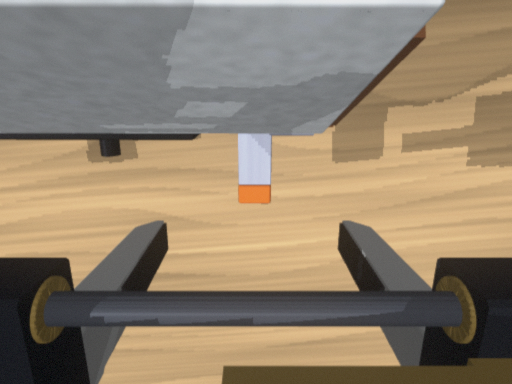

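Call:
apply_moves --plan '[[[0,0,0,1.1,0,2,9.3],[0,0,0,0,0,2.5,9.3],[0,0,0,0,0,2.5,9.3],[0,0,0,0,0,2.1,9.3],[0,0,0,0,0,1,9.3],[0,0,0,0,0,0,1.5],[0,0,0,0,0,0,1.5],[0,0,0,0,0,0,1.5],[0,0,0,0,0,0,1.5],[0,0,0,0,0,0,1.5],[0,0,0,0,0,0,1.5],[0,0,0,0,0,0,1.5]]]' --force 20

```text
t: 3.0
tool_pos: [0.5608, -0.0729, 0.0701]
orientation: [[0.996, -0.086, 0.001], [-0.086, -0.996, -0.0], [0.001, 0.0, -1.0]]
contact_force: [-0.1, 0.6, 0.0]
gripper_width: 0.549
gripper_force: 0.0
```

Call:
apply_moves --plan '[[[0,0,0,0,0,0,1.5],[0,0,0,0,0,0,1.5],[0,0,0,0,0,0,1.5],[0,0,0,0,0,0,1.5],[0,0,0,0,0,0,1.5],[0,0,0,0,0,0,1.5],[0,0,0,-0.5,0,0,1.5],[0,0,0,-0.5,0,0,1.5]]]'

```text
t: 3.67
tool_pos: [0.5508, -0.0694, 0.0696]
orientation: [[0.996, -0.086, 0.0], [-0.086, -0.996, 0.004], [0.0, -0.004, -1.0]]
contact_force: [3.2, 19.0, 0.3]
gripper_width: 0.256
gripper_force: 20.0
```

Call:
apply_moves --plan '[[[0,0,0,-1,0,0,1.5],[0,0,0,-1,0,0,1.5],[0,0,0,-1,0,0,1.5],[0,0,0,-1,0,0,1.5],[0,0,0,-1,0,0,1.5],[0,0,0,-1,0,0,1.5],[0,0,0,-1,0,0,1.5],[0,0,0,-0.7,0,0,1.5],[0,0,0,-0.5,0,0,1.5],[0,0,0,-0.3,0,0,1.5],[0,0,0,0,0,0,1.5]]]'

```text
t: 4.58
tool_pos: [0.468, -0.0625, 0.0699]
orientation: [[0.996, -0.087, 0.006], [-0.087, -0.996, 0.003], [0.005, -0.003, -1.0]]
contact_force: [15.7, 25.3, -8.7]
gripper_width: 0.258
gripper_force: 20.0
```

Call:
apply_moves --plan '[[[0,0,0,0,0,0,7],[0,0,0,0,0,0,7],[0,0,0,0,0,0,7],[0,0,0,0,0,0,7],[0,0,0,0,0,-2,7],[0,0,0,0,0,-3,7],[0,0,0,0,0,-3,7],[0,0,0,0,0,-2,7],[0,0,0,1,-2.5,0,7],[0,0,0,1,-3,0,7],[0,0,0,1,-3,0,7],[0,0,0,1,-3,0,7]]]'

```text
t: 5.58
tool_pos: [0.516, 0.0474, 0.1699]
orientation: [[0.996, -0.087, 0.0], [-0.087, -0.996, -0.0], [0.0, 0.0, -1.0]]
contact_force: [1.1, -0.1, 0.3]
gripper_width: 0.753
gripper_force: 0.0
```

Call:
apply_moves --plan '[[[0,0,0,1,-3,0,7],[0,0,0,1,-3,0,7],[0,0,0,1,-3,0,7],[0,0,0,1,-3,0,7],[0,0,0,0,-1.4,0,7],[0,0,0,0,0,0,7]]]'

```text
t: 6.08
tool_pos: [0.5669, 0.1785, 0.1692]
orientation: [[0.996, -0.084, -0.0], [-0.084, -0.996, 0.0], [-0.0, -0.0, -1.0]]
contact_force: [-0.5, -0.4, -0.3]
gripper_width: 0.75
gripper_force: 0.0
```

```bash
python3 - <<'E'
from h import *
c=imaging.camera("wrist");P=pts(c);s=readout.get_state();print(s["tool_pos"],s["gripper_width"])
blobs(c,(8,150,100),(20,255,255))
c=imaging.camera("top");print('top');blobs(c,(8,150,100),(20,255,255),40)
E
```

```text
[0.56654286 0.17696225 0.16918866] 0.7514654051891612
[250.  187.5] [234, 179, 33, 18, 588] med [0.5732 0.1796 0.1002] lo [0.5664 0.1682 0.099 ] hi [0.5795 0.1909 0.1014]
top
[428.8 116.4] [410, 97, 40, 39, 1097] med [ 0.8351 -0.6152  0.0128] lo [ 0.7918 -0.6673  0.0093] hi [ 0.8866 -0.5725  0.0409]
[179.4 138.4] [93, 104, 166, 72, 8773] med [0.7401 0.0284 0.2208] lo [ 0.6804 -0.1305  0.2182] hi [0.8065 0.2035 0.2237]
[227.6 261.2] [223, 258, 11, 7, 62] med [ 0.4609 -0.0626  0.0997] lo [ 4.44e-01 -7.35e-02 -4.00e-04] hi [ 0.4683 -0.051   0.1033]
```

Call:
apply_moves --plan '[[[0,0,0,1.6,-0.2,2,7],[0,0,0,0,0,2.5,7],[0,0,0,0,0,2.5,7],[0,0,0,0,0,2,7],[0,0,0,0,0,1,7],[0,0,0,0,0,0,1.5],[0,0,0,0,0,0,1.5],[0,0,0,0,0,0,1.5],[0,0,0,0,0,0,1.5],[0,0,0,0,0,0,1.5],[0,0,0,0,0,0,1.5],[0,0,0,0,0,0,1.5]]]' --force 20

```text
t: 7.18
tool_pos: [0.5833, 0.1772, 0.0701]
orientation: [[0.996, -0.086, 0.001], [-0.086, -0.996, 0.0], [0.001, -0.0, -1.0]]
contact_force: [0.3, -0.3, 0.6]
gripper_width: 0.302
gripper_force: 0.0
```

Call:
apply_moves --plan '[[[0,0,0,0,0,0,1.5],[0,0,0,0,0,0,1.5],[0,0,0,0,0,0,1.5],[0,0,0,0,0,0,1.5],[0,0,0,0,0,0,1.5],[0,0,0,0,0,0,1.5],[0,0,0,-0.5,0,0,1.5],[0,0,0,-0.5,0,0,1.5]]]'

```text
t: 7.85
tool_pos: [0.5738, 0.1797, 0.0701]
orientation: [[0.996, -0.086, 0.002], [-0.086, -0.996, 0.003], [0.002, -0.003, -1.0]]
contact_force: [2.1, 11.3, -0.6]
gripper_width: 0.259
gripper_force: 20.0
```

Call:
apply_moves --plan '[[[0,0,0,-1,0,0,1.5],[0,0,0,-1,0,0,1.5],[0,0,0,-1,0,0,1.5],[0,0,0,-1,0,0,1.5],[0,0,0,-1,0,0,1.5],[0,0,0,-1,0,0,1.5],[0,0,0,-1,0,0,1.5],[0,0,0,-0.7,0,0,1.5],[0,0,0,-0.4,0,0,1.5],[0,0,0,-0.2,0,0,1.5],[0,0,0,0,0,0,1.5]]]'

```text
t: 8.77
tool_pos: [0.4917, 0.1867, 0.0701]
orientation: [[0.996, -0.086, 0.004], [-0.086, -0.996, 0.003], [0.004, -0.003, -1.0]]
contact_force: [5.4, 12.4, -5.3]
gripper_width: 0.256
gripper_force: 20.0
```

Call:
apply_moves --plan '[[[0,0,0,-0.4,0,0,1.5],[0,0,0,0,0,0,1.5],[0,0,0,0,0,0,7],[0,0,0,0,0,0,7],[0,0,0,0,0,0,7],[0,0,0,0,0,0,7],[0,0,0,0,0,-2,7],[0,0,0,0,0,-3.5,7],[0,0,0,0,0,-3.5,7],[0,0,0,0,0,-3.5,7],[0,0,0,0,0,-3.5,7],[0,0,0,0,0,-3.5,7]]]'

```text
t: 9.77
tool_pos: [0.4859, 0.1853, 0.2665]
orientation: [[0.996, -0.086, -0.0], [-0.086, -0.996, -0.0], [-0.0, 0.0, -1.0]]
contact_force: [0.2, 0.5, -0.1]
gripper_width: 0.748
gripper_force: 0.0
```

Call:
apply_moves --plan '[[[0,0,0,0,0,-3.5,7],[0,0,0,0,0,-3,7],[0,0,0,2,2.1,0,7],[0,0,0,2,2.1,0,7],[0,0,0,2,2.1,0,7],[0,0,0,2,2.1,0,7],[0,0,0,2,2.1,0,7],[0,0,0,2,2.2,0,7],[0,0,0,0,0,0,7],[0,0,0,0,0,0,7]]]'

```text
t: 10.6
tool_pos: [0.5953, 0.0476, 0.329]
orientation: [[0.996, -0.088, -0.001], [-0.088, -0.996, 0.0], [-0.001, 0.0, -1.0]]
contact_force: [-0.2, 0.0, -0.9]
gripper_width: 0.753
gripper_force: 0.0
```

```bash
python3 - <<'E'
from h import *
c=imaging.camera("wrist");save(c,'w2.png');s=readout.get_state();print(s["tool_pos"],s["gripper_width"])
blobs(c,(0,150,80),(5,255,255))
c=imaging.camera("top");print('top');blobs(c,(8,150,100),(20,255,255),40);blobs(c,(0,150,80),(5,255,255),40)
c=imaging.camera("scene");print('scene');blobs(c,(8,150,100),(20,255,255),40);blobs(c,(0,150,80),(5,255,255),40)
E
```

```text
[0.59482287 0.04845276 0.32922389] 0.751196459661993
[244.5  87.5] [210, 79, 70, 19, 1257] med [0.6723 0.0455 0.2758] lo [0.6664 0.0252 0.2729] hi [0.6781 0.0662 0.2776]
top
[428.7 116.3] [410, 97, 40, 39, 1088] med [ 0.8353 -0.6149  0.0128] lo [ 0.7924 -0.6669  0.0092] hi [ 0.8864 -0.5728  0.029 ]
[189.3 136. ] [95, 104, 164, 71, 7445] med [0.7478 0.0023 0.2209] lo [ 0.6791 -0.1315  0.2182] hi [0.8071 0.1941 0.2238]
[227.6 261.2] [223, 258, 11, 7, 62] med [ 0.4608 -0.0626  0.0999] lo [ 0.4439 -0.0736 -0.0005] hi [ 0.4685 -0.0509  0.1028]
[167.1 165.5] [156, 163, 23, 6, 120] med [0.6725 0.0442 0.275 ] lo [0.667  0.0235 0.2703] hi [0.6778 0.0645 0.2776]
scene
[56.5 38.4] [17, 18, 74, 48, 1292] med [ 0.6942 -1.344  -0.392 ] lo [ 0.6009 -1.436  -0.3981] hi [ 0.8973 -1.269  -0.3864]
[43.7 30.1] [39, 24, 12, 16, 48] med [ 0.7456 -1.4269 -0.3926] lo [ 0.7379 -1.4615 -0.3983] hi [ 0.7515 -1.3662 -0.3867]
[ 71.9 122.9] [52, 106, 41, 36, 1123] med [ 0.8402 -0.6115  0.0104] lo [ 0.795  -0.6632  0.007 ] hi [ 0.8867 -0.5688  0.0734]
[245.5 280.8] [166, 191, 175, 193, 11925] med [0.7358 0.022  0.2193] lo [ 0.6774 -0.1271  0.2171] hi [0.8057 0.2055 0.2214]
[290.9 366.8] [284, 355, 13, 29, 87] med [0.7647 0.1807 0.2525] lo [0.761  0.1626 0.2176] hi [0.7774 0.2057 0.2557]
[281.4 262.6] [273, 252, 17, 23, 133] med [0.6747 0.0462 0.2742] lo [0.6694 0.0268 0.2713] hi [0.6792 0.0651 0.276 ]
```

View pics/w2.png

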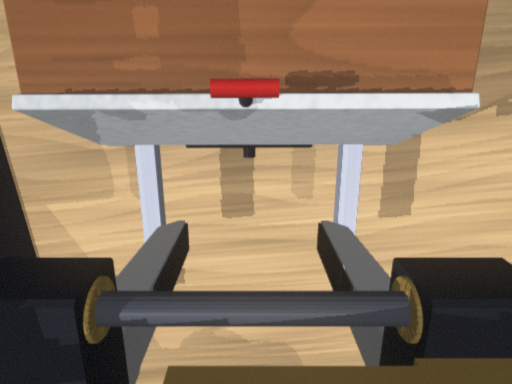

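Call:
apply_moves --plan '[[[0,0,0,2.6,-0.1,0,7],[0,0,0,2.6,-0.1,0,7],[0,0,0,2.6,-0.2,0,7],[0,0,0,0,0,0,7]]]'

```text
t: 11.08
tool_pos: [0.6752, 0.0467, 0.3284]
orientation: [[0.996, -0.085, -0.001], [-0.085, -0.996, 0.0], [-0.001, -0.0, -1.0]]
contact_force: [-1.0, 0.6, -1.3]
gripper_width: 0.751
gripper_force: 0.0
```

```bash
python3 - <<'E'
from h import *
c=imaging.camera("scene");d=imaging.camera("top");s=readout.get_state();print(s["tool_pos"],s["gripper_width"])
cv2.imwrite('pics/b.png',np.hstack([cv2.resize(x["frame"],(400,300)) for x in (c,d)])[:,:,::-1])
for x in(c,d):
  print();blobs(x,(5,120,60),(20,255,255),30)
  P=pts(x)
  for y0 in(.187,-.062):
    m=(abs(P[...,2]-.1)<.005)&(abs(P[...,1]-y0)<.03)&(P[...,0]>.4)&(P[...,0]<.62)
    q=P[m]
    if len(q)>10: print('sup',y0,len(q),np.percentile(q,[2,50,98],axis=0).round(4).tolist())
E
```

```text
[0.67291318 0.04680905 0.32906133] 0.7537723735989462

[ 60.4 245.9] [0, 0, 187, 384, 30674] med [ 1.2921 -0.5805 -0.7512] lo [ 0.5528 -1.8602 -0.7588] hi [ 1.6425 -0.0257 -0.3885]
[181.2  17.9] [175, 12, 16, 12, 33] med [ 0.3902 -0.7388 -0.0018] lo [ 0.374  -0.7614 -0.0051] hi [ 4.117e-01 -7.197e-01  1.000e-04]
[133.1  43.4] [127, 38, 12, 10, 33] med [ 0.5646 -0.75   -0.002 ] lo [ 0.5435 -0.7618 -0.0048] hi [ 5.768e-01 -7.382e-01  2.000e-04]
[86.2 77.4] [81, 73, 12, 10, 37] med [ 0.7356 -0.7333 -0.0017] lo [ 0.7257 -0.7513 -0.0039] hi [ 0.7441 -0.7124  0.0014]
[ 71.7 122.5] [49, 101, 47, 43, 1454] med [ 0.8393 -0.6122  0.0101] lo [ 0.7896 -0.6809 -0.0027] hi [ 0.892  -0.5658  0.086 ]
[248.  293.6] [164, 194, 187, 190, 14209] med [0.7478 0.0472 0.2192] lo [ 6.878e-01 -1.316e-01  4.000e-04] hi [0.8157 0.2114 0.2218]
sup 0.187 14 [[0.4764, 0.1979, 0.0953], [0.4857, 0.1987, 0.0978], [0.5001, 0.2008, 0.0999]]

[271.9  45.4] [0, 0, 512, 263, 41366] med [ 1.4627 -0.2253 -0.7496] lo [ 0.7995 -1.3511 -0.7584] hi [ 1.6654  1.0305 -0.7385]
[428.8 116.5] [408, 96, 43, 41, 1326] med [ 0.8342 -0.6145  0.0129] lo [ 0.7901 -0.67    0.001 ] hi [ 0.8883 -0.5694  0.0773]
[220.  138.2] [159, 106, 101, 100, 4683] med [ 0.7465 -0.0656  0.2209] lo [ 0.661  -0.1377  0.1613] hi [0.8058 0.0618 0.2236]
[161.7 147.9] [159, 139, 8, 19, 109] med [0.7178 0.0685 0.2211] lo [0.668  0.0081 0.2183] hi [0.7381 0.0751 0.4382]
[228.1 261.2] [223, 258, 12, 7, 73] med [ 0.4587 -0.0637  0.0994] lo [ 0.4435 -0.0736 -0.0022] hi [ 0.4684 -0.0501  0.1025]
[507.7 277.1] [504, 266, 8, 31, 142] med [ 0.313  -1.1759 -0.5672] lo [ 0.2481 -1.2119 -0.6159] hi [ 0.35   -1.1711 -0.5394]
[508.9 310.6] [506, 301, 6, 18, 48] med [ 0.1732 -1.1751 -0.5721] lo [ 0.148  -1.1801 -0.5884] hi [ 0.2068 -1.1719 -0.5544]
sup -0.062 588 [[0.4562, -0.0828, 0.0963], [0.5268, -0.0678, 0.0999], [0.5985, -0.0539, 0.1033]]
```

View pics/b.png

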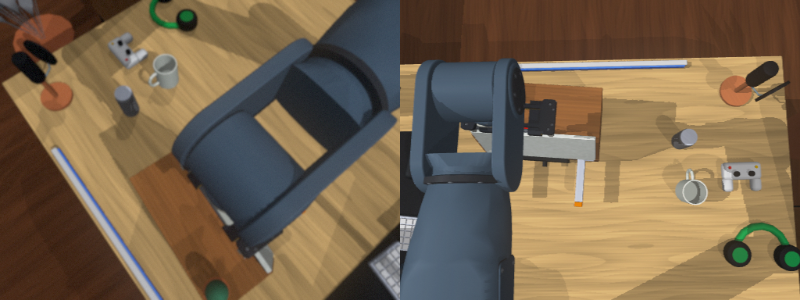

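Call:
apply_moves --plan '[[[0,0,0,0,0,2,7],[0,0,0,0,0,2.5,7],[0,0,0,0,0,2.3,7],[0,0,0,0,0,1,7],[0,0,0,0,0,0,3.5],[0,0,0,0,0,0,3.5],[0,0,0,0,0,0,3.5],[0,0,0,0,0,0,3.5],[0,0,0,0,0,0,3.5],[0,0,0,0,0,0,3.5],[0,0,0,0,0,0,3.5],[0,0,0,0,0,0,3.5]]]' --force 12

```text
t: 12.18
tool_pos: [0.6736, 0.0459, 0.2531]
orientation: [[0.996, -0.086, 0.002], [-0.086, -0.996, 0.0], [0.002, -0.0, -1.0]]
contact_force: [-1.7, 0.4, 6.6]
gripper_width: 0.469
gripper_force: 12.0
```

```bash
python3 - <<'E'
from h import *
c=imaging.camera("wrist");save(c,'w3.png');blobs(c,(0,150,60),(5,255,255))
s=readout.get_state();print(s["tool_pos"],s["gripper_width"],s["contact_force"])
# arc plan: bar relative hinge, console frame
f=np.radians(np.array([0,10,20,30,40,50,60,70,80,90,100,110])); a=f-np.radians(20)
x=-.175*np.sin(a);z=.175*np.cos(a);print(np.c_[np.diff(x),-np.diff(z)].round(4)*100)
E
```

```text
[252.6 253.3] [207, 241, 93, 25, 2119] med [0.6745 0.0456 0.2757] lo [0.6679 0.0247 0.2713] hi [0.679  0.0661 0.2774]
[0.67358162 0.04590612 0.25309024] 0.47003648546353716 [-0.89188665  0.40013977  5.88986719]
[[-2.95 -0.79]
 [-3.04 -0.27]
 [-3.04  0.27]
 [-2.95  0.79]
 [-2.76  1.29]
 [-2.5   1.75]
 [-2.16  2.16]
 [-1.75  2.5 ]
 [-1.29  2.76]
 [-0.79  2.95]
 [-0.27  3.04]]
```

View pics/w3.png

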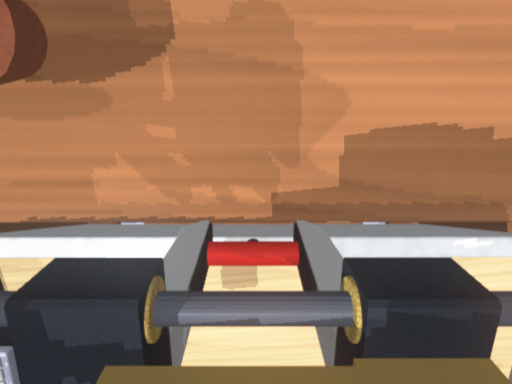

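Call:
apply_moves --plan '[[[0,0,0,-1.47,0,-0.45,3.5],[0,0,0,-1.48,0,-0.34,3.5],[0,0,0,-1.52,0,-0.2,3.5],[0,0,0,-1.52,0,-0.07,3.5],[0,0,0,-1.52,0,0.07,3.5],[0,0,0,-1.52,0,0.2,3.5],[0,0,0,-1.49,0,0.33,3.5],[0,0,0,-1.46,0,0.46,3.5],[0,0,0,0,0,0,3.5]]]'

```text
t: 12.98
tool_pos: [0.5518, 0.0563, 0.2519]
orientation: [[0.996, -0.086, -0.001], [-0.086, -0.996, -0.0], [-0.001, 0.0, -1.0]]
contact_force: [-1.6, -1.0, 0.9]
gripper_width: 0.471
gripper_force: 12.0
```

```bash
python3 - <<'E'
from h import *
c=imaging.camera("wrist");save(c,'w4.png');blobs(c,(0,150,60),(5,255,255))
s=readout.get_state();print(s["tool_pos"],s["gripper_width"],s["contact_force"])
E
```

```text
[252.4 251.3] [207, 239, 93, 25, 2174] med [0.5543 0.0558 0.2753] lo [0.5477 0.0351 0.2709] hi [0.5588 0.0762 0.277 ]
[0.55298921 0.05619341 0.25228587] 0.4708240204952471 [-2.67836712 -0.19810599  6.029102  ]
```

View pics/w4.png

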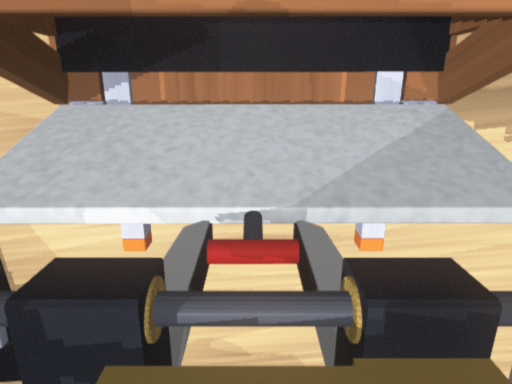

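Picture shows the bar held, the flap past upright, and both orange tips equally far out. I'll continue the arc.

Call:
apply_moves --plan '[[[0,0,0,-1.41,0,0.58,3.5],[0,0,0,-1.35,0,0.71,3.5],[0,0,0,-1.29,0,0.82,3.5],[0,0,0,-1.21,0,0.93,3.5],[0,0,0,-1.13,0,1.03,3.5],[0,0,0,-1.03,0,1.13,3.5],[0,0,0,-0.93,0,1.21,3.5],[0,0,0,-0.82,0,1.29,3.5],[0,0,0,-0.71,0,1.35,3.5],[0,0,0,-0.58,0,1.41,3.5]]]'

```text
t: 13.87
tool_pos: [0.4496, 0.065, 0.1467]
orientation: [[0.996, -0.086, 0.0], [-0.086, -0.996, -0.0], [0.0, 0.0, -1.0]]
contact_force: [0.8, -2.7, -2.0]
gripper_width: 0.47
gripper_force: 12.0
```

Call:
apply_moves --plan '[[[0,0,0,-0.46,0,1.46,3.5],[0,0,0,-0.33,0,1.49,3.5],[0,0,0,-0.15,0,0.8,3.5],[0,0,0,-0.05,0,0.7,3.5],[0,0,0,0,0,0.3,3.5],[0,0,0,0,0,0.3,3.5],[0,0,0,0,0,0.3,3.5],[0,0,0,0,0,0,3.5],[0,0,0,0,0,0,3.5]]]'

```text
t: 14.62
tool_pos: [0.4394, 0.0659, 0.0936]
orientation: [[0.996, -0.086, -0.001], [-0.086, -0.996, -0.0], [-0.001, 0.0, -1.0]]
contact_force: [-3.6, -3.8, -1.8]
gripper_width: 0.474
gripper_force: 12.0
```

```bash
python3 - <<'E'
from h import *
c=imaging.camera("wrist");save(c,'w5.png');blobs(c,(0,150,60),(5,255,255))
s=readout.get_state();print(s["tool_pos"],s["gripper_width"],s["contact_force"])
P=pts(c);h=hsv(c);m=(h[...,1]<60)&(h[...,2]>120)&(abs(P[...,1]-.055)<.12)&(P[...,0]>.46)&(P[...,0]<.60)&(P[...,2]>.07)
q=P[m];p=np.polyfit(q[:,0],q[:,2],1);print(len(q),p,np.median(q,0))
E
```

```text
[252.7 254.5] [206, 242, 94, 24, 2007] med [0.4403 0.0654 0.1175] lo [0.4341 0.0446 0.1134] hi [0.4452 0.0861 0.119 ]
[0.43940623 0.06587834 0.09367191] 0.46917950363132804 [-3.66227411 -4.25551844 -1.22645851]
105325 [-0.02583173  0.12962017] [0.51015527 0.05890733 0.11589765]
```

View pics/w5.png

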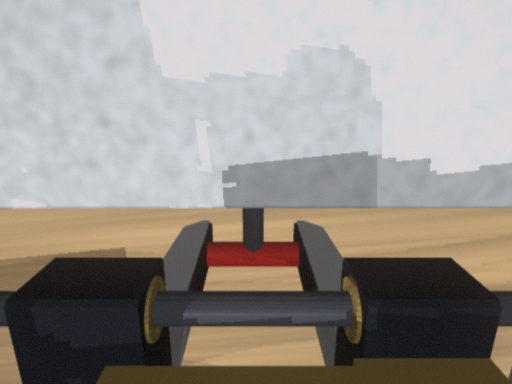

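Call:
apply_moves --plan '[[[0,0,0,0,0,0.2,3.5],[0,0,0,0,0,0.2,3.5],[0,0,0,0,0,0.2,3.5],[0,0,0,0,0,0,3.5],[0,0,0,0,0,0,3.5],[0,0,0,0,0,0,3.5]]]'

```text
t: 15.17
tool_pos: [0.4394, 0.0659, 0.0877]
orientation: [[0.996, -0.086, -0.001], [-0.086, -0.996, -0.0], [-0.001, 0.0, -1.0]]
contact_force: [-3.8, -4.7, -1.6]
gripper_width: 0.472
gripper_force: 12.0
```

Call:
apply_moves --plan '[[[0,0,0,0,0,0.2,3.5],[0,0,0,0,0,0,3.5],[0,0,0,0,0,0,3.5],[0,0,0,0,0,0,3.5]]]'

```text
t: 15.5
tool_pos: [0.4399, 0.0658, 0.0864]
orientation: [[0.996, -0.086, 0.0], [-0.086, -0.996, -0.0], [0.0, 0.0, -1.0]]
contact_force: [-5.8, -4.1, 8.4]
gripper_width: 0.472
gripper_force: 12.0
```

Call:
apply_moves --plan '[[[0,0,0,0,0,0,7.5],[0,0,0,0,0,0,7.5],[0,0,0,0,0,0,7.5],[0,0,0,0,0,0,7.5],[0,0,0,0,0,-1.5,7.5],[0,0,0,0,0,-3,7.5],[0,0,0,0,0,-3.5,7.5],[0,0,0,-1,0,-3.5,7.5],[0,0,0,-1.5,0,-3,7.5],[0,0,0,-1.5,0,-2,7.5],[0,0,0,0,0,0,7.5],[0,0,0,0,0,0,7.5]]]'

```text
t: 16.5
tool_pos: [0.4002, 0.0696, 0.2511]
orientation: [[0.996, -0.086, 0.003], [-0.086, -0.996, 0.0], [0.003, -0.0, -1.0]]
contact_force: [0.3, -0.1, -0.7]
gripper_width: 0.803
gripper_force: 0.0
```

```bash
python3 - <<'E'
from h import *
s=readout.get_state();print(s["tool_pos"],s["contact_force"])
c=imaging.camera("wrist");d=imaging.camera("top")
cv2.imwrite('pics/e.png',np.hstack([cv2.resize(x["frame"],(400,300)) for x in (c,d)])[:,:,::-1])
blobs(c,(0,150,60),(5,255,255))
P=pts(c);h=hsv(c);m=(h[...,1]<60)&(h[...,2]>120)&(abs(P[...,1]-.055)<.12)&(P[...,0]>.48)&(P[...,0]<.60)&(P[...,2]>.07)&(P[...,2]<.14)
q=P[m];print(len(q),np.polyfit(q[:,0],q[:,2],1),np.median(q,0))
E
```

```text
[0.40019647 0.06960052 0.25114792] [ 0.32733488 -0.12025667 -0.68851591]
[253.1 131.7] [230, 126, 48, 12, 546] med [0.4385 0.0657 0.1114] lo [0.4327 0.0452 0.1088] hi [0.4442 0.0857 0.1131]
23685 [0.00096348 0.11172686] [0.51476332 0.0633761  0.11222116]
```

View pics/e.png

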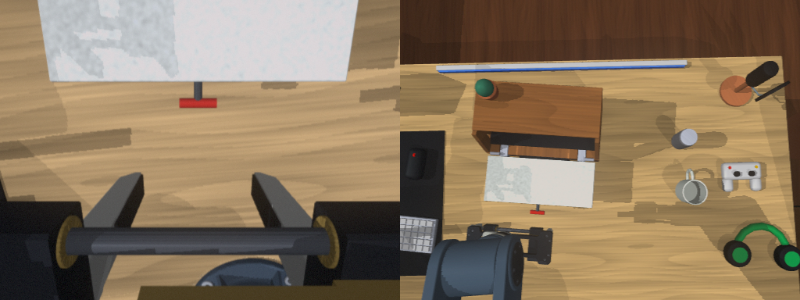

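The flap lies level (slope about 0.001, top at 0.112 m). The gripper is clear and the mug has not moved, so I'm handing in.

```bash
python3 -c "
from bench import bot
print(bot.sign_off())"
```

```text
the job is handed in; nothing more can be done
None
```

I pulled both supports out to about their stops, lowered the flap gently until it lay level on them, cleared the arm, and handed the job in at about 17 s; the mug had not moved in the last picture, I never touched the drawer, and no verdict was returned.

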